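# Square the specimen case into the photo stop

## Task

Push the oblong specimen case along the desk into the corner of the aluminium L-shaped stop, ready for its photograph: one long side flush against the long rail and one end flush against the short rail. Only push it with the fingers so that it stays flat on the desk: do not lift or tip it. Leave all the other things on the desk where they are, and finish with the hand clear.

Things in the scene. Friction and masses are not known exactly. Their poses are not given: they have to be found in the camera images.
- case: the oblong specimen case: flat dark wooden box with a clear window lid, six stones inside; a plain cuboid 92 mm (its x) by 120 mm (its y), 36 mm high, 0.3 to 0.65 kg; slides on the desk at about 1.5 to 5 N, up to 20 N to square it up against a rail. Too wide to grasp. Origin: centre of its underside; z up. It starts turned up to 30 degrees from the stop's frame
- stop: aluminium L-shaped stop fixed to the desk: two rails 12 mm thick, 25 mm high. Origin: inner corner, at desk level. Long rail (tick marks on top): inner face is this frame's plane x = 0, body behind it at +x, runs 360 mm from the corner along +y. Short rail: inner face is plane y = 0, body at -y, runs 100 mm along -x. The case starts clear of both, at negative x, positive y
- small_case: bystander, to be left alone: small square case of dark wood with a clear window lid, 62 x 62 x 32 mm high; origin at the centre of its underside
- dish: bystander, to be left alone: small open steel bowl, rim 64 mm across, 26 mm high; origin at the centre of its underside
- loupe: bystander, to be left alone: folded hand loupe: steel lens ring 34 mm across with a black cover, in all 69 mm long, 18 mm high; origin at the lens centre
- weight: bystander, to be left alone: brass check weight with a knob on top, 44 mm across, 54 mm high; origin at the centre of its underside
- jar: bystander, to be left alone: round glass jar with a black cap, 52 mm across, 55 mm high; origin at the centre of its underside
- crystal: bystander, to be left alone: standing pointed smoky crystal, 68 mm across, 152 mm high; origin at the centre of its underside
- torch: bystander, to be left alone: dark metal penlight lying flat, 121 mm long along its x, up to 24 mm wide and high; origin at the centre of its underside

How it is judged:
At the end, for the whole second after the job is handed in: The oblong case lies flat and still on the desk in the stop's corner: its centre within 3 mm of the flush position from each rail (46 mm from the long rail's inner face, 60 mm from the short rail's), its long sides within 2 degrees of the long rail (x of case in the frame of stop between -0.049 and -0.043 m and y of case in the frame of stop between 0.057 and 0.063 m and angle between the x axis of case and the x axis of stop, either way round below 0.035 rad and angle between case's own z axis and vertical below 0.05 rad and height (world z) of case below 0.004 m and linear speed of case below 0.01 m/s); the robot touches nothing.
It fails at once if the specimen case is lifted off the desk (more than 10 mm) or tipped (more than 10 degrees) (height (world z) of case above 0.01 m or angle between case's own z axis and vertical above 0.175 rad).
It fails at once if one of the other things on the desk is moved more than 15 mm (distance of any of small_case, dish, loupe, weight, jar, crystal, torch from where it was at the start of the episode above 0.015 m).
It also fails if it takes over 72 s, if anything falls off the work surface, if the arm or the gripper's body presses on something with over 40 N, if the wrist force passes 120 N, or if a joint passes its speed limit or range.

## Robot

A 6-joint arm with a two-finger parallel gripper is mounted at the origin on the work surface. World frame = base frame: x ahead of the robot, y to its left, z up, the work surface at z = 0. Lengths are in m, angles in rad, forces in N, time in s.
With the tool pointing down it reaches from about 0.375 to 0.9 m from the base axis. Payload 3.1 kg.
Tool frame: the origin (TCP) lies between the finger pads; the fingertips stand 14 mm ahead of it and the grasp point (between the pads) lies 5 mm behind it; z points along the fingers, y is the line along which they close (so a half turn about z gives the same grasp; the last joint's range is limited). The gripper opens to 85 mm and grips with 20 to 120 N. Pads are 22 mm wide; open, the fingers measure 114 mm over their backs; the gripper's body (76 mm by 85 mm) begins 54 mm behind the grasp point. The pads swing forward as they close: fully open they stand 13 mm farther back than shut.
Start: joints at [-1.349, 0.527, 1.433, -0, 1.181, -0.178], TCP at [0.243, -0.576, 0.245] pointing down, gripper open.
Joint ranges: [-3.08, 3.08], [-0.75, 2.2], [0.22, 2.44], [-1.43, 4.57], [0, 2.65], [-2.85, 2.85]. Speed limits (rad/s): [2.79, 2.79, 3.14, 3.14, 3.14, 3.14].

## Interface

Orientations are given as [roll, pitch, yaw] about the fixed x, y, z axes, in that order (R = Rz(yaw) Ry(pitch) Rx(roll)).
In Python, from workcell import env gives the robot as it stands. The module is installed in compiled form; this text tells all that it offers.
- The arm moves only by the tool play_rows, never from a script. Its argument "motion" is a list of rows, each an object with "linear": the shift along the tool's x, y, z in cm, a list of three; "dr": the turn, a rotation vector about the tool's x, y, z in rad, a list of three; "fingers": the closure in counts, from 0 (fully open) to 255 (shut). In form: [{"linear": [dx, dy, dz], "dr": [ax, ay, az], "fingers": fingers}, ...]. A call has 1 to 8 rows; each row shifts and turns the commanded pose from where the row before left it, along the tool's axes as they then stand; what a row does not reach is not made up. A row lasts 1/8 s, in which the tool goes at most 62.5 mm and 10.7 degrees, less where a joint would pass 70% of its speed; a pose out of reach is approached as far as the arm can. A call is refused whole if a number of a shift passes 6.25 or a number of a turn 0.188, either way. A call with a gripper value outside its range is refused whole. The fingers move at their own pace and stop on an object; "squeeze" is the grip in N (left out, the last holds). Time passes only in rows, so rows that do not move let the fingers close. It gives the time, the measured TCP pose, the force, the opening and the grip force at its end, in the units of the state.
- env.observe(): the state, without advancing time (a new reading comes with each control period).
- env.snapshot(name): name is "side" or "top"; returns the picture (420x560x3 uint8, red, green, blue); there is no depth.
- env.camera_params(name): a dict with "vertical_fov" (degrees; the focal length in pixels is half the picture's height over the tangent of half this angle, whatever the lens; pixels are square), "cx", "cy" (the principal point, pixels), "view" (4x4, takes a point from world to camera coordinates). Camera axes: x right, y down, z forward; pixel columns grow to the right and rows downward; lengths in m; the calibration is good to about 2 mm. A picture is of the moment at which its call begins. camera_params takes no time and is no camera call.
- env.finish_job(): hands the job in; it is judged then, once.
The state is a dict: "t": time; "joint_pos": joint angles; "joint_velocities": joint speeds; "tau": joint torques, N m; "tool_pos": TCP position; "eef_rot": TCP orientation; "ft_force": force on the tool from outside, world axes, zero at the start; "moment": the same for the moment, N m; "finger_gap": opening from 0.0 (shut) to 1.0 (fully open); "grasp_force": force on a finger pad.
Only numpy, scipy, OpenCV 4.12 (cv2) and the standard library are available. Lean on these libraries where they do the work, as an engineer would, in place of code of your own. Each camera call takes 0.05 s, during which the arm holds its last target. There are 200 camera calls.

## Working session

There is one attempt and no reset: what is moved stays moved. The work goes in short steps, Python scripts to look and compute and a tool call to move; the robot and the scene stay as the last step left them, time stands still between calls to the robot, and variables do not carry over. Pictures are saved under pics/ and viewed, at most 10 in all, crops included, and the job is handed in when it is done.

Besides the shell and the picture viewer there is one more tool, called after "Request:" by a JSON object that holds its "fn" and its "kwargs", one argument or row to a line. play_rows: Moves the arm, as the interface text tells. Its arguments: {"type":"object","properties":{"motion":{"type":"array","items":{"type":"object","properties":{"linear":{"type":"array","items":{"type":"number"}},"dr":{"type":"array","items":{"type":"number"}},"fingers":{"type":"number"}}}},"squeeze":{"type":"number"}},"required":["motion"]}

```bash
mkdir -p pics
python3 - <<'E'
from workcell import env
import cv2
for n in("top","side"):
    cv2.imwrite(f"pics/{n}0.png",env.snapshot(n)[:,:,::-1]); print(n,env.camera_params(n))
print(env.observe())
E
```

```text
top {'vertical_fov': 52.73234766057185, 'cx': 277.1732924924367, 'cy': 218.09242948071716, 'view': array([[-0.02065575, -0.99975057, -0.00849287,  0.03670728],
       [-0.99653812,  0.02127212, -0.08036959,  0.57354949],
       [ 0.08053021,  0.00680338, -0.99672895,  1.07958874],
       [ 0.        ,  0.        ,  0.        ,  1.        ]])}
side {'vertical_fov': 52.97068101532244, 'cx': 280.90166228548776, 'cy': 212.88466676160243, 'view': array([[-9.14590587e-01, -4.04380252e-01,  8.18048464e-04,
         5.19231760e-01],
       [-2.84261462e-01,  6.41475366e-01, -7.12534052e-01,
         1.77211290e-01],
       [ 2.87609942e-01, -6.51909477e-01, -7.01637053e-01,
         1.22192767e+00],
       [ 0.00000000e+00,  0.00000000e+00,  0.00000000e+00,
         1.00000000e+00]])}
{'t': 0.1, 'joint_pos': array([-1.34950656e+00,  5.28374833e-01,  1.43377193e+00,  3.62687093e-05,
        1.18140952e+00, -1.78493509e-01]), 'joint_velocities': array([-1.05812693e-03, -2.02146090e-03, -4.14913729e-03,  5.35609632e-04,
        7.03852478e-04, -8.90850233e-05]), 'tau': array([ 1.32937898e-04, -4.43302882e+01, -1.78586197e+01, -1.26551690e-04,
        3.88821383e-03, -2.04069516e-05]), 'tool_pos': array([ 0.24316418, -0.57508886,  0.24443116]), 'eef_rot': array([-3.13966618e+00, -3.81629517e-04,  3.99769111e-01]), 'ft_force': array([-0.73158677, -1.06744984,  0.19905979]), 'moment': array([ 0.03084885, -0.01297883, -0.02847844]), 'grasp_force': 0.0, 'finger_gap': 1.0013675773119566}
```

View pics/top0.png

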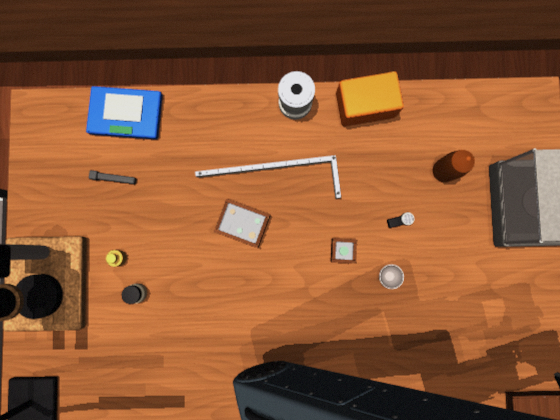

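View pics/side0.png

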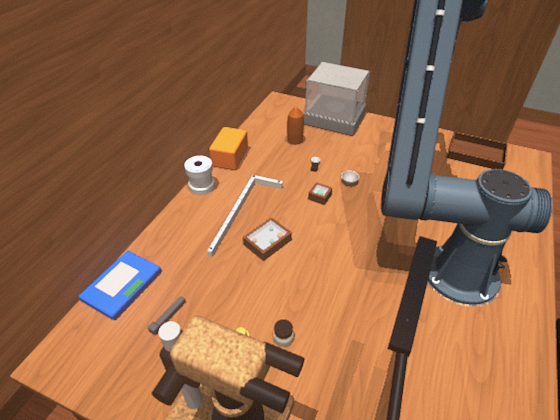

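The top view shows the L-stop with its corner near (334,160): the long rail runs left to (198,174) and the short rail down to (338,197). The case is at about (243,222). Nearest bystanders are the small case (344,250) and the loupe (402,220). I'll zoom in to find the corners.

Run:
```python
import cv2
i=cv2.imread("pics/top0.png")[145:270,185:365]
cv2.imwrite("pics/c0.png",cv2.resize(i,None,fx=4.4,fy=4.4,interpolation=cv2.INTER_CUBIC))
```

```text
(no output)
```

View pics/c0.png

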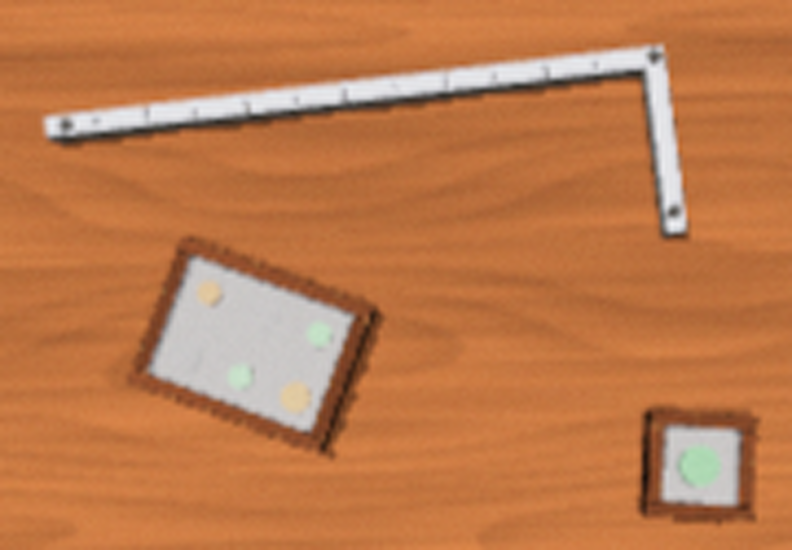

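The crop shows the rail's inner top edge at (643,73), (52,139) and (664,236). The case's top corners are (190,238), (373,308), (320,445) and (133,380).

```bash
cat > h.py <<'E'
import numpy as np
from workcell import env
def ray(px,z,name="top"):
    c=env.camera_params(name);V=c["view"];f=210/np.tan(np.radians(c["vertical_fov"])/2)
    d=V[:3,:3].T@np.array([(px[0]-c["cx"])/f,(px[1]-c["cy"])/f,1]);o=-V[:3,:3].T@V[:3,3]
    return (o+d*(z-o[2])/d[2])[:2]
def crop(p,s,x0,y0): return ((p[0]+.5)/s-.5+x0,(p[1]+.5)/s-.5+y0)
def proj(p,name="top"):
    c=env.camera_params(name);V=c["view"];f=210/np.tan(np.radians(c["vertical_fov"])/2)
    q=V[:3,:3]@np.array(p)+V[:3,3];return np.array([c["cx"]+f*q[0]/q[2],c["cy"]+f*q[1]/q[2]])
def case_fit(C):
    C=np.array(C);ctr=C.mean(0);d=(C[0]-C[1])+(C[3]-C[2]);return ctr,np.arctan2(-d[0],d[1]) # yaw of case (its y along d)
E
python3 - <<'E'
from h import *
g=lambda p,z:ray(crop(p,4.4,185,145),z)
A=g((643,73),.025);B=g((52,139),.025);S=g((664,236),.025)
print("corner",A,"len",np.linalg.norm(B-A),np.linalg.norm(S-A))
d=B-A;e=A-S;print("yaw long",np.arctan2(-d[0],d[1]),"short",np.arctan2(e[1],e[0]))
C=[g(p,.036) for p in((190,238),(373,308),(320,445),(133,380))]
print(C,[np.linalg.norm(C[i]-C[i-1]) for i in range(4)])
c,y=case_fit(C);print("case",c,y)
sy=np.arctan2(-d[0],d[1]);R=np.array([[np.cos(sy),-np.sin(sy)],[np.sin(sy),np.cos(sy)]])
print("case in stop",R.T@(c-A),"rel yaw",y-sy)
for n,p,z in(("small",(698,463),.032),):print(n,R.T@(g(p,z)-A),g(p,z))
E
```

```text
corner [ 0.72080372 -0.11903364] len 0.35467394868547714 0.09858691591098778
yaw long 0.09029216061064364 short 0.0955316522175103
[array([0.62615541, 0.15114397]), array([0.58257579, 0.04442993]), array([0.50321838, 0.07680463]), array([0.54337037, 0.1854026 ])] [np.float64(0.08959362055113652), np.float64(0.11526955796579703), np.float64(0.08570716887988646), np.float64(0.11578299323389733)]
case [0.56382999 0.11444528] -0.37088792013558347
case in stop [-0.13528161  0.24668208] rel yaw -0.46118008074622713
small [-0.23378305 -0.00296486] [ 0.48824035 -0.14306653]
```

Request:
{"fn": "play_rows", "kwargs": {
  "motion": [
    {"linear": [3.15,-3.55,0],"dr": [0,0,0],"fingers": 0},
    {"linear": [3.15,-3.55,0],"dr": [0,0,0],"fingers": 0},
    {"linear": [3.15,-3.55,0],"dr": [0,0,0],"fingers": 0},
    {"linear": [3.15,-3.55,0],"dr": [0,0,0],"fingers": 0},
    {"linear": [3.15,-3.55,0],"dr": [0,0,0],"fingers": 0},
    {"linear": [3.15,-3.55,0],"dr": [0,0,0],"fingers": 0},
    {"linear": [3.15,-3.55,0],"dr": [0,0,0],"fingers": 0},
    {"linear": [3.15,-3.55,0],"dr": [0,0,0],"fingers": 0}
  ]
}}

```text
t: 1.1
tool_pos: [0.365, -0.2144, 0.2452]
eef_rot: [-3.141, -0.0, 0.399]
ft_force: [1.3, 0.2, 1.1]
finger_gap: 0.999
grasp_force: 0.0
```

Request:
{"fn": "play_rows", "kwargs": {
  "motion": [
    {"linear": [3.15,-3.55,0],"dr": [0,0,0],"fingers": 0},
    {"linear": [3.15,-3.55,0],"dr": [0,0,0],"fingers": 0},
    {"linear": [3.15,-3.55,0],"dr": [0,0,0],"fingers": 0},
    {"linear": [3.15,-3.55,0],"dr": [0,0,0],"fingers": 0},
    {"linear": [3.15,-3.55,0],"dr": [0,0,0],"fingers": 0},
    {"linear": [3.15,-3.55,0],"dr": [0,0,0],"fingers": 0},
    {"linear": [3.15,-3.55,0],"dr": [0,0,0],"fingers": 0},
    {"linear": [3.15,-3.55,0],"dr": [0,0,0],"fingers": 0}
  ]
}}

```text
t: 2.1
tool_pos: [0.4866, 0.1453, 0.2451]
eef_rot: [-3.142, 0.001, 0.4]
ft_force: [0.8, 0.5, 0.3]
finger_gap: 1.001
grasp_force: 0.0
```

Request:
{"fn": "play_rows", "kwargs": {
  "motion": [
    {"linear": [0,0,2],"dr": [0,0,0.154],"fingers": 0},
    {"linear": [0,0,2],"dr": [0,0,0.154],"fingers": 0},
    {"linear": [0,0,2],"dr": [0,0,0.154],"fingers": 0},
    {"linear": [0,0,2],"dr": [0,0,0.154],"fingers": 0},
    {"linear": [0,0,2],"dr": [0,0,0.154],"fingers": 0},
    {"linear": [0,0,2],"dr": [0,0,0],"fingers": 0},
    {"linear": [0,0,0],"dr": [0,0,0],"fingers": 0}
  ]
}}

```text
t: 2.98
tool_pos: [0.4852, 0.1436, 0.1239]
eef_rot: [3.14, 0.004, -0.37]
ft_force: [-0.0, 0.7, 0.4]
finger_gap: 1.001
grasp_force: 0.0
```

Request:
{"fn": "play_rows", "kwargs": {
  "motion": [
    {"linear": [0,0,2.5],"fingers": 0,"dr": [0,0,0]},
    {"linear": [0,0,2.5],"fingers": 0,"dr": [0,0,0]},
    {"linear": [0,0,2.5],"fingers": 0,"dr": [0,0,0]},
    {"linear": [0,0,1.7],"fingers": 0,"dr": [0,0,0]},
    {"linear": [0,0,0.6],"fingers": 0,"dr": [0,0,0]},
    {"linear": [0,0,0.4],"fingers": 0,"dr": [0,0,0]},
    {"linear": [0,0,0],"fingers": 0,"dr": [0,0,0]}
  ]
}}

```text
t: 3.85
tool_pos: [0.4868, 0.1438, 0.0238]
eef_rot: [-3.141, -0.001, -0.37]
ft_force: [0.1, 0.0, -0.4]
finger_gap: 1.001
grasp_force: 0.0
```

Run:
```python
import cv2
from workcell import env
t=env.snapshot("top")[150:290,180:360,::-1];s=env.snapshot("side")[160:300,180:360,::-1]
cv2.imwrite("pics/p1.png",cv2.resize(cv2.hconcat([t,s]),None,fx=2.2,fy=2.2,interpolation=cv2.INTER_CUBIC))
```

```text
(no output)
```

View pics/p1.png

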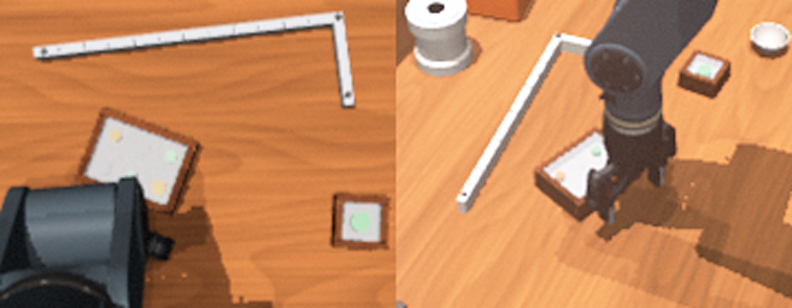

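Top and side pictures show both fingers just behind the near long side, parallel to it. I'll lower a little and push while turning the case parallel to the rail.

Request:
{"fn": "play_rows", "kwargs": {
  "motion": [
    {"linear": [0,0,0.6],"fingers": 0,"dr": [0,0,0]},
    {"linear": [0.5,0,0],"fingers": 0,"dr": [0,0,0]},
    {"linear": [0.5,0,0],"fingers": 0,"dr": [0,0,0]},
    {"linear": [0.5,0,0],"fingers": 0,"dr": [0,0,0]},
    {"linear": [0.5,0,0],"fingers": 0,"dr": [0,0,0]},
    {"linear": [0.4,0,0],"fingers": 0,"dr": [0,0,0]},
    {"linear": [0.4,0,0],"fingers": 0,"dr": [0,0,0]},
    {"linear": [0.4,0,0],"fingers": 0,"dr": [0,0,0]}
  ]
}}

```text
t: 4.95
tool_pos: [0.5121, 0.1328, 0.0172]
eef_rot: [3.139, 0.009, -0.37]
ft_force: [-7.4, 3.6, 5.6]
finger_gap: 1.001
grasp_force: 4.1
```

Request:
{"fn": "play_rows", "kwargs": {
  "motion": [
    {"linear": [0.5,0,0],"fingers": 0,"dr": [0,0,-0.032]},
    {"linear": [0.5,0,0],"fingers": 0,"dr": [0,0,-0.032]},
    {"linear": [0.5,0,0],"fingers": 0,"dr": [0,0,-0.032]},
    {"linear": [0.5,0,0],"fingers": 0,"dr": [0,0,-0.032]},
    {"linear": [0.5,0,0],"fingers": 0,"dr": [0,0,-0.032]},
    {"linear": [0.5,0,0],"fingers": 0,"dr": [0,0,-0.032]},
    {"linear": [0.5,0,0],"fingers": 0,"dr": [0,0,-0.032]}
  ]
}}

```text
t: 5.82
tool_pos: [0.5449, 0.1224, 0.0169]
eef_rot: [3.139, 0.011, -0.145]
ft_force: [-7.7, -1.8, 7.0]
finger_gap: 1.0
grasp_force: 3.6
```

```bash
cat >> h.py <<'E'
SY=.091;A=np.array([.7208,-.119]);RS=np.array([[np.cos(SY),-np.sin(SY)],[np.sin(SY),np.cos(SY)]])
def tool():
    o=env.observe();return "t",o["t"],"tool in stop",RS.T@(o["tool_pos"][:2]-A),"z",o["tool_pos"][2],"relyaw",o["eef_rot"][2]-SY,"f",RS.T@o["ft_force"][:2]
E
python3 -c "
from h import *
print(*tool())
import cv2
t=env.snapshot('top')[150:290,180:360,::-1]
cv2.imwrite('pics/p2.png',cv2.resize(t,None,fx=4.2,fy=4.2,interpolation=cv2.INTER_CUBIC))"
```

```text
t 5.825 tool in stop [-0.15327862  0.25639436] z 0.016889249888094763 relyaw -0.23632894972280408 f [-7.7850687  -1.11653212]
```

View pics/p2.png

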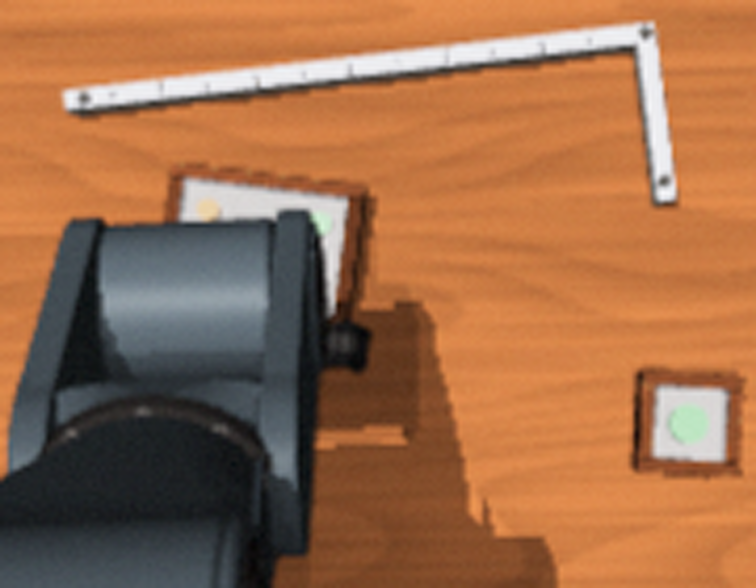

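The case is turning with the hand (front edge from (175,170) to (370,190)), now about 14° off. I'll continue.

Request:
{"fn": "play_rows", "kwargs": {
  "motion": [
    {"linear": [0.5,0,0],"fingers": 0,"dr": [0,0,-0.03]},
    {"linear": [0.5,0,0],"fingers": 0,"dr": [0,0,-0.03]},
    {"linear": [0.5,0,0],"fingers": 0,"dr": [0,0,-0.03]},
    {"linear": [0.5,0,0],"fingers": 0,"dr": [0,0,-0.03]},
    {"linear": [0.5,0,0],"fingers": 0,"dr": [0,0,-0.03]},
    {"linear": [0.5,0,0],"fingers": 0,"dr": [0,0,-0.03]},
    {"linear": [0.5,0,0],"fingers": 0,"dr": [0,0,-0.03]},
    {"linear": [0.5,0,0],"fingers": 0,"dr": [0,0,-0.028]}
  ]
}}

```text
t: 6.88
tool_pos: [0.5867, 0.1205, 0.0168]
eef_rot: [3.141, 0.007, 0.093]
ft_force: [-5.3, -1.7, 3.6]
finger_gap: 1.0
grasp_force: 2.8
```

Request:
{"fn": "play_rows", "kwargs": {
  "motion": [
    {"linear": [0.3,0,0],"fingers": 0,"dr": [0,0,0]},
    {"linear": [0,0,0],"fingers": 0,"dr": [0,0,0]}
  ]
}}

```text
t: 7.12
tool_pos: [0.5923, 0.1213, 0.0168]
eef_rot: [-3.141, 0.001, 0.092]
ft_force: [-1.2, -1.1, -1.7]
finger_gap: 1.003
grasp_force: 1.3
```

```bash
python3 -c "
from h import *
print(*tool())"
```

```text
t 7.125 tool in stop [-0.10610742  0.25099636] z 0.016838453736004587 relyaw 0.0007006922969014784 f [-1.24925403 -1.01543666]
```

Request:
{"fn": "play_rows", "kwargs": {
  "motion": [
    {"linear": [-1,0,0],"fingers": 0,"dr": [0,0,0]},
    {"linear": [-3,0,0],"fingers": 0,"dr": [0,0,0]},
    {"linear": [0,0,-4],"fingers": 128,"dr": [0,0,0]},
    {"linear": [0,0,-4],"fingers": 128,"dr": [0,0,0]},
    {"linear": [-5,0,-2],"fingers": 128,"dr": [0,0,0]},
    {"linear": [-5,0,0],"fingers": 128,"dr": [0,0,0]},
    {"linear": [0,0,0],"fingers": 128,"dr": [0,0,0]}
  ]
}}

```text
t: 8.0
tool_pos: [0.4481, 0.1087, 0.1177]
eef_rot: [-3.141, 0.005, 0.092]
ft_force: [0.7, -0.7, -1.0]
finger_gap: 0.497
grasp_force: 0.0
```

```bash
python3 -c "
from h import *
print(*tool())
import cv2
t=env.snapshot('top')[140:280,180:360,::-1]
cv2.imwrite('pics/p3.png',cv2.resize(t,None,fx=4.2,fy=4.2,interpolation=cv2.INTER_CUBIC))"
```

```text
t 8.0 tool in stop [-0.25088996  0.25149144] z 0.11774323309043047 relyaw 0.0009307129174815632 f [ 0.65292844 -0.72420368]
```

View pics/p3.png

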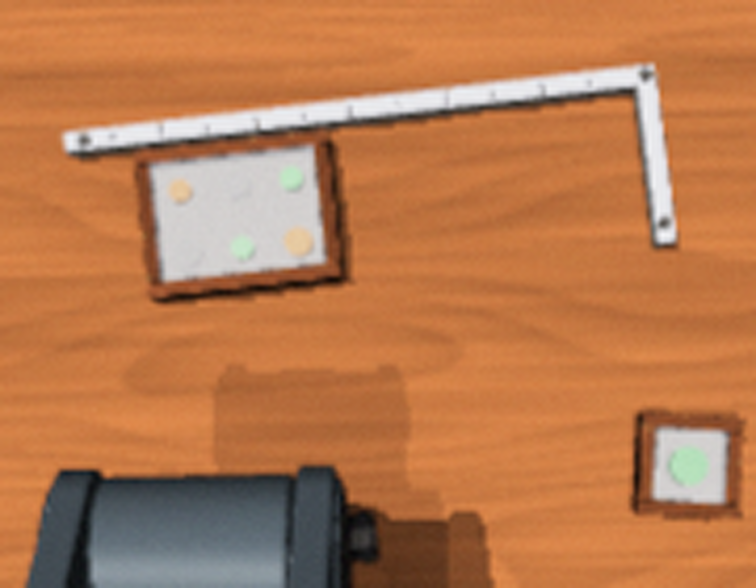

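The case is parallel and close to the rail, with top corners at about (136,162), (330,138), (345,277) and (155,298).

```bash
python3 -c "
from h import *
g=lambda p,z:ray(crop(p,4.2,180,140),z)
C=[g(p,.036) for p in((136,162),(330,138),(345,277),(155,298))]
c,y=case_fit(C);print(RS.T@(c-A),y-SY,[RS.T@(q-A) for q in C])
for p in((633,92),(78,155),(653,246)):print(RS.T@(g(p,.025)-A))
"
```

```text
[-0.05413148  0.25176295] 0.00480306589069153 [array([-0.01173945,  0.31293749]), array([-0.01037319,  0.19212855]), array([-0.09731768,  0.19228878]), array([-0.09709561,  0.30969697])]
[-0.00071914  0.00115471]
[-0.00111373  0.35012897]
[-0.09830504  0.00060586]
```

Request:
{"fn": "play_rows", "kwargs": {
  "motion": [
    {"linear": [0,-4.85,0],"fingers": 128,"dr": [0,0,0]},
    {"linear": [0,-4.85,0],"fingers": 128,"dr": [0,0,0]},
    {"linear": [5,0,0],"fingers": 128,"dr": [0,0,0]},
    {"linear": [5,0,0],"fingers": 128,"dr": [0,0,0]},
    {"linear": [5,0,0],"fingers": 128,"dr": [0,0,0]},
    {"linear": [4.9,0,0],"fingers": 128,"dr": [0,0,0]}
  ]
}}

```text
t: 8.8
tool_pos: [0.6465, 0.224, 0.1177]
eef_rot: [-3.141, -0.004, 0.092]
ft_force: [0.2, -0.1, 0.0]
finger_gap: 0.497
grasp_force: 0.0
```

Request:
{"fn": "play_rows", "kwargs": {
  "motion": [
    {"linear": [0,0,0],"fingers": 128,"dr": [0,0,-0.18]},
    {"linear": [0,0,0],"fingers": 128,"dr": [0,0,-0.18]},
    {"linear": [0,0,0],"fingers": 128,"dr": [0,0,-0.18]},
    {"linear": [0,0,0],"fingers": 128,"dr": [0,0,-0.18]},
    {"linear": [0,0,0],"fingers": 128,"dr": [0,0,-0.18]},
    {"linear": [0,0,0],"fingers": 128,"dr": [0,0,-0.18]},
    {"linear": [0,0,0],"fingers": 128,"dr": [0,0,-0.18]},
    {"linear": [0,0,0],"fingers": 128,"dr": [0,0,-0.18]}
  ]
}}

```text
t: 9.8
tool_pos: [0.6448, 0.2237, 0.1174]
eef_rot: [3.138, -0.001, 1.538]
ft_force: [-0.7, 0.3, 0.4]
finger_gap: 0.499
grasp_force: 0.0
```

Request:
{"fn": "play_rows", "kwargs": {
  "motion": [
    {"linear": [0,0,0],"fingers": 128,"dr": [0,0,-0.131]},
    {"linear": [0,0,0],"fingers": 128,"dr": [0,0,0]},
    {"linear": [0,0,0],"fingers": 128,"dr": [0,0,0]}
  ]
}}

```text
t: 10.18
tool_pos: [0.6436, 0.2235, 0.1173]
eef_rot: [3.14, -0.0, 1.661]
ft_force: [-0.4, 0.2, 1.3]
finger_gap: 0.498
grasp_force: 0.0
```

```bash
python3 -c "
from h import *
print(*tool())"
```

```text
t 10.175 tool in stop [-0.04578059  0.34805565] z 0.11731512205459538 relyaw 1.5698852769617373 f [-0.3671245   0.21489851]
```

Request:
{"fn": "play_rows", "kwargs": {
  "motion": [
    {"linear": [0,-0.6,2.5],"fingers": 128,"dr": [0,0,0]},
    {"linear": [0,0,2.5],"fingers": 128,"dr": [0,0,0]},
    {"linear": [0,0,2.5],"fingers": 128,"dr": [0,0,0]},
    {"linear": [0,0,2],"fingers": 128,"dr": [0,0,0]},
    {"linear": [0,0,0.5],"fingers": 128,"dr": [0,0,0]},
    {"linear": [-1,0,0],"fingers": 128,"dr": [0,0,0]},
    {"linear": [-1,0,0],"fingers": 128,"dr": [0,0,0]}
  ]
}}

```text
t: 11.05
tool_pos: [0.6394, 0.2022, 0.0184]
eef_rot: [3.139, 0.0, 1.663]
ft_force: [0.2, -0.0, 0.5]
finger_gap: 0.498
grasp_force: 0.0
```

Request:
{"fn": "play_rows", "kwargs": {
  "motion": [
    {"linear": [-0.5,0,0],"fingers": 128,"dr": [0,0,0]},
    {"linear": [-0.5,0,0],"fingers": 128,"dr": [0,0,0]},
    {"linear": [-0.8,0,0],"fingers": 128,"dr": [0,0,0]},
    {"linear": [-0.8,0,0],"fingers": 128,"dr": [0,0,0]},
    {"linear": [-0.8,0,0],"fingers": 128,"dr": [0,0,0]},
    {"linear": [-0.8,0,0],"fingers": 128,"dr": [0,0,0]},
    {"linear": [-0.8,0,0],"fingers": 128,"dr": [0,0,0]},
    {"linear": [-0.8,0,0],"fingers": 128,"dr": [0,0,0]}
  ]
}}

```text
t: 12.05
tool_pos: [0.6443, 0.1462, 0.0184]
eef_rot: [3.14, -0.002, 1.662]
ft_force: [-0.5, 5.4, 2.4]
finger_gap: 0.499
grasp_force: 2.9
```

```bash
python3 -c "
from h import *
print(*tool())
import cv2
t=env.snapshot('top')[140:280,180:360,::-1]
cv2.imwrite('pics/p4.png',cv2.resize(t,None,fx=4.2,fy=4.2,interpolation=cv2.INTER_CUBIC))"
```

```text
t 12.05 tool in stop [-0.05210497  0.27106412] z 0.01839663226803731 relyaw 1.571469594465542 f [-0.04508357  5.39150996]
```

View pics/p4.png

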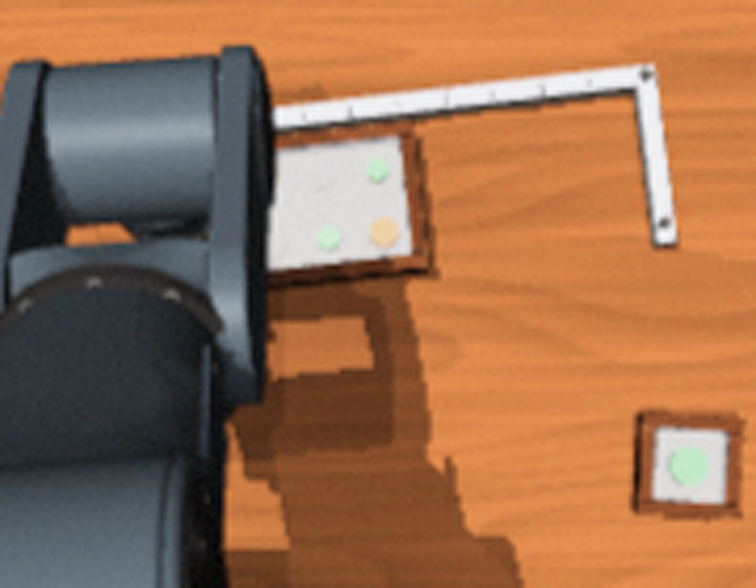

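The case slides parallel to the rail, its right end now at about (420,130)–(430,270). I'll continue the push.

Request:
{"fn": "play_rows", "kwargs": {
  "motion": [
    {"linear": [-0.8,0,0],"fingers": 128,"dr": [0,0,0]},
    {"linear": [-0.8,0,0],"fingers": 128,"dr": [0,0,0]},
    {"linear": [-0.8,0,0],"fingers": 128,"dr": [0,0,0]},
    {"linear": [-0.8,0,0],"fingers": 128,"dr": [0,0,0]},
    {"linear": [-0.8,0,0],"fingers": 128,"dr": [0,0,0]},
    {"linear": [-0.8,0,0],"fingers": 128,"dr": [0,0,0]},
    {"linear": [-0.8,0,0],"fingers": 128,"dr": [0,0,0]},
    {"linear": [-0.8,0,0],"fingers": 128,"dr": [0,0,0]}
  ]
}}

```text
t: 13.1
tool_pos: [0.65, 0.0827, 0.0184]
eef_rot: [3.14, -0.002, 1.663]
ft_force: [0.3, 6.5, 3.4]
finger_gap: 0.502
grasp_force: 3.3
```

Request:
{"fn": "play_rows", "kwargs": {
  "motion": [
    {"linear": [-0.8,0,0],"fingers": 128,"dr": [0,0,0]},
    {"linear": [-0.8,0,0],"fingers": 128,"dr": [0,0,0]},
    {"linear": [-0.8,0,0],"fingers": 128,"dr": [0,0,0]},
    {"linear": [-0.8,0,0],"fingers": 128,"dr": [0,0,0]},
    {"linear": [-0.8,0,0],"fingers": 128,"dr": [0,0,0]},
    {"linear": [-0.8,0,0],"fingers": 128,"dr": [0,0,0]},
    {"linear": [-0.5,0,0],"fingers": 128,"dr": [0,0,0]},
    {"linear": [-0.5,0,0],"fingers": 128,"dr": [0,0,0]}
  ]
}}

```text
t: 14.1
tool_pos: [0.6551, 0.0251, 0.0184]
eef_rot: [3.141, -0.002, 1.662]
ft_force: [-1.5, 6.9, 3.7]
finger_gap: 0.5
grasp_force: 3.5
```

Request:
{"fn": "play_rows", "kwargs": {
  "motion": [
    {"linear": [-0.2,0,0],"fingers": 128,"dr": [0,0,0]},
    {"linear": [-0.2,0,0],"fingers": 128,"dr": [0,0,0]},
    {"linear": [-0.2,0,0],"fingers": 128,"dr": [0,0,0]}
  ]
}}

```text
t: 14.48
tool_pos: [0.6556, 0.0193, 0.0184]
eef_rot: [3.141, -0.002, 1.663]
ft_force: [-1.5, 6.6, 4.5]
finger_gap: 0.5
grasp_force: 3.5
```

```bash
python3 -c "
from h import *
print(*tool())"
```

```text
t 14.475 tool in stop [-0.05237728  0.14361727] z 0.018367532123127164 relyaw 1.571528734992221 f [-0.91052914  6.71928535]
```

Request:
{"fn": "play_rows", "kwargs": {
  "motion": [
    {"linear": [-0.2,0,0],"fingers": 128,"dr": [0,0,0]},
    {"linear": [-0.2,0,0],"fingers": 128,"dr": [0,0,0]},
    {"linear": [-0.2,0,0],"fingers": 128,"dr": [0,0,0]},
    {"linear": [-0.2,0,0],"fingers": 128,"dr": [0,0,0]}
  ]
}}

```text
t: 14.98
tool_pos: [0.6563, 0.0113, 0.0184]
eef_rot: [3.141, -0.002, 1.663]
ft_force: [-0.0, 6.6, 5.2]
finger_gap: 0.504
grasp_force: 3.5
```

Request:
{"fn": "play_rows", "kwargs": {
  "motion": [
    {"linear": [-0.15,0,0],"fingers": 128,"dr": [0,0,0]},
    {"linear": [-0.15,0,0],"fingers": 128,"dr": [0,0,0]}
  ]
}}

```text
t: 15.22
tool_pos: [0.6566, 0.0084, 0.0184]
eef_rot: [3.141, -0.002, 1.663]
ft_force: [-1.1, 6.4, 4.7]
finger_gap: 0.5
grasp_force: 3.5
```

Request:
{"fn": "play_rows", "kwargs": {
  "motion": [
    {"linear": [-0.15,0,0],"fingers": 128,"dr": [0,0,0]},
    {"linear": [-0.15,0,0],"fingers": 128,"dr": [0,0,0]}
  ]
}}

```text
t: 15.48
tool_pos: [0.6568, 0.0054, 0.0184]
eef_rot: [3.141, -0.002, 1.663]
ft_force: [-0.7, 6.6, 4.7]
finger_gap: 0.502
grasp_force: 3.5
```

```bash
python3 -c "
from h import *
print(*tool())
import cv2
t=env.snapshot('top')[140:280,200:380,::-1]
cv2.imwrite('pics/p5.png',cv2.resize(t,None,fx=4.2,fy=4.2,interpolation=cv2.INTER_CUBIC))"
```

```text
t 15.475 tool in stop [-0.05241009  0.12971531] z 0.018372849877409825 relyaw 1.5715722368357883 f [-0.14082169  6.62099607]
```

View pics/p5.png

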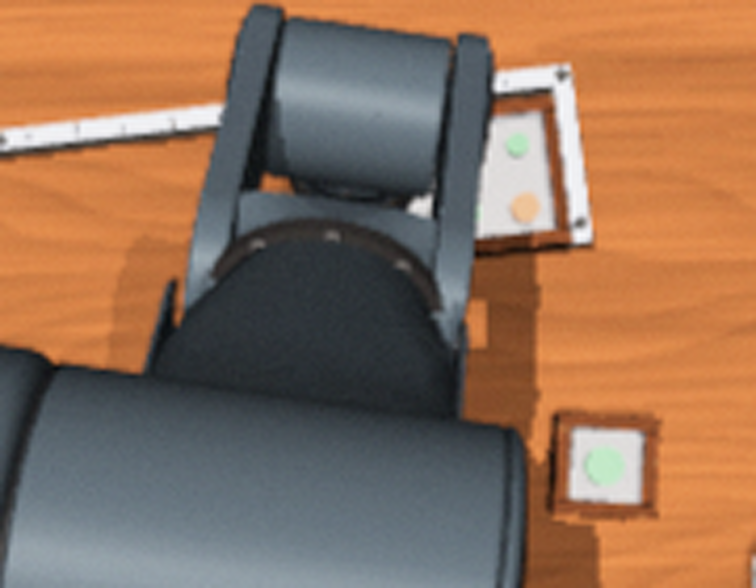

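The case's right end is now at the short rail, around (555,95)–(575,240). I'll creep until the force rises.

Request:
{"fn": "play_rows", "kwargs": {
  "motion": [
    {"linear": [-0.1,0,0],"fingers": 128,"dr": [0,0,0]},
    {"linear": [-0.1,0,0],"fingers": 128,"dr": [0,0,0]}
  ]
}}

```text
t: 15.78
tool_pos: [0.657, 0.0039, 0.0184]
eef_rot: [3.141, -0.003, 1.662]
ft_force: [0.4, 9.5, 5.3]
finger_gap: 0.497
grasp_force: 5.2
```

Request:
{"fn": "play_rows", "kwargs": {
  "motion": [
    {"linear": [-0.1,0,0],"fingers": 128,"dr": [0,0,0]},
    {"linear": [0,0,0],"fingers": 128,"dr": [0,0,0]}
  ]
}}

```text
t: 16.02
tool_pos: [0.6569, 0.0039, 0.0184]
eef_rot: [3.141, -0.004, 1.662]
ft_force: [-0.8, 11.8, 4.7]
finger_gap: 0.5
grasp_force: 5.6
```

Request:
{"fn": "play_rows", "kwargs": {
  "motion": [
    {"linear": [-0.15,0,0],"fingers": 128,"dr": [0,0,0]},
    {"linear": [0,0,0],"fingers": 128,"dr": [0,0,0]},
    {"linear": [0,0,0],"fingers": 128,"dr": [0,0,0]}
  ]
}}

```text
t: 16.4
tool_pos: [0.6568, 0.0038, 0.0184]
eef_rot: [3.141, -0.006, 1.663]
ft_force: [-0.9, 13.7, 6.5]
finger_gap: 0.497
grasp_force: 7.5
```

```bash
python3 -c "
from h import *
print(*tool())"
```

```text
t 16.4 tool in stop [-0.05255131  0.12813145] z 0.018422286331221158 relyaw 1.5715715583734544 f [ 0.38444858 13.68126444]
```

Request:
{"fn": "play_rows", "kwargs": {
  "motion": [
    {"linear": [1,0,0],"fingers": 128,"dr": [0,0,0]},
    {"linear": [2.3,0,0],"fingers": 128,"dr": [0,0,0]},
    {"linear": [0,0,-5],"fingers": 128,"dr": [0,0,0]},
    {"linear": [0,0,-5],"fingers": 128,"dr": [0,0,0]},
    {"linear": [0,-4.6,0],"fingers": 128,"dr": [0,0,0.18]},
    {"linear": [0,0,0],"fingers": 128,"dr": [0,0,0.18]},
    {"linear": [0,0,0],"fingers": 128,"dr": [0,0,0.18]},
    {"linear": [0,0,0],"fingers": 128,"dr": [0,0,0.18]}
  ]
}}

```text
t: 17.4
tool_pos: [0.608, 0.0284, 0.1173]
eef_rot: [-3.141, 0.001, 0.937]
ft_force: [-0.0, -0.4, -0.1]
finger_gap: 0.497
grasp_force: 0.0
```

Request:
{"fn": "play_rows", "kwargs": {
  "motion": [
    {"linear": [0,0,0],"fingers": 128,"dr": [0,0,0.18]},
    {"linear": [0,0,0],"fingers": 128,"dr": [0,0,0.18]},
    {"linear": [0,0,0],"fingers": 128,"dr": [0,0,0.18]},
    {"linear": [0,0,0],"fingers": 128,"dr": [0,0,0.18]},
    {"linear": [0,0,0],"fingers": 128,"dr": [0,0,0.131]},
    {"linear": [-4.1,0,0],"fingers": 128,"dr": [0,0,0]},
    {"linear": [0,0,0],"fingers": 128,"dr": [0,0,0]}
  ]
}}

```text
t: 18.27
tool_pos: [0.5632, 0.025, 0.1166]
eef_rot: [-3.14, 0.007, 0.092]
ft_force: [0.9, -0.4, -0.4]
finger_gap: 0.496
grasp_force: 0.0
```

```bash
python3 -c "
from h import *
print(*tool())
import cv2
t=env.snapshot('top')[140:280,200:380,::-1]
cv2.imwrite('pics/p6.png',cv2.resize(t,None,fx=4.2,fy=4.2,interpolation=cv2.INTER_CUBIC))"
```

```text
t 18.275 tool in stop [-0.14384962  0.15772187] z 0.11656963771086727 relyaw 0.0009441938745479994 f [ 0.82654236 -0.5140771 ]
```

View pics/p6.png

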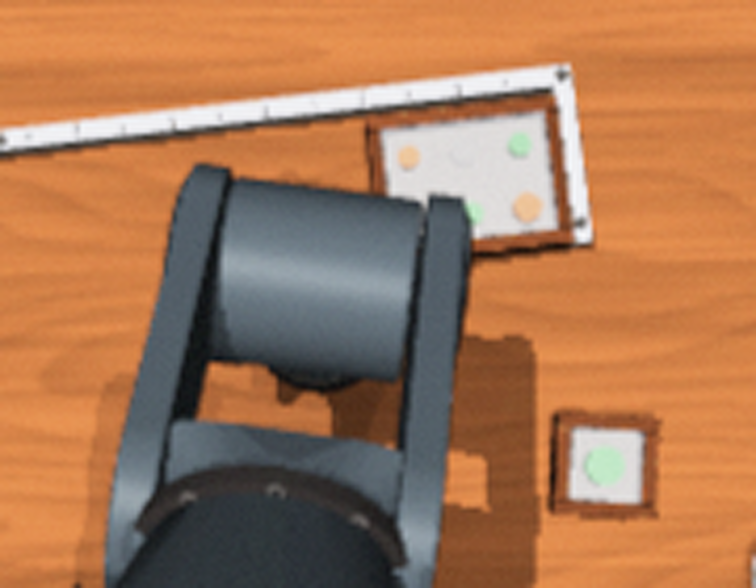

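The case sits against the short rail with a thin gap to the long rail (left corner (370,125), rail edge about (370,115)). I'll push the near side home.

Request:
{"fn": "play_rows", "kwargs": {
  "motion": [
    {"linear": [0,4.7,0],"fingers": 128,"dr": [0,0,0]},
    {"linear": [0,4.7,0],"fingers": 128,"dr": [0,0,0]},
    {"linear": [0,0,3],"fingers": 128,"dr": [0,0,0]},
    {"linear": [0,0,3],"fingers": 128,"dr": [0,0,0]},
    {"linear": [0,0,3],"fingers": 128,"dr": [0,0,0]},
    {"linear": [0,0,0.9],"fingers": 128,"dr": [0,0,0]},
    {"linear": [1,0,0],"fingers": 128,"dr": [0,0,0]},
    {"linear": [1,0,0],"fingers": 128,"dr": [0,0,0]}
  ]
}}

```text
t: 19.32
tool_pos: [0.5984, -0.0679, 0.0196]
eef_rot: [3.14, -0.003, 0.092]
ft_force: [0.8, -0.6, 0.3]
finger_gap: 0.497
grasp_force: 0.0
```

Request:
{"fn": "play_rows", "kwargs": {
  "motion": [
    {"linear": [0.3,0,0],"fingers": 128,"dr": [0,0,0]},
    {"linear": [0.3,0,0],"fingers": 128,"dr": [0,0,0]},
    {"linear": [0.3,0,0],"fingers": 128,"dr": [0,0,0]},
    {"linear": [0.2,0,0],"fingers": 128,"dr": [0,0,0]},
    {"linear": [0.2,0,0],"fingers": 128,"dr": [0,0,0]}
  ]
}}

```text
t: 19.95
tool_pos: [0.6089, -0.0665, 0.0183]
eef_rot: [-3.141, 0.001, 0.092]
ft_force: [-3.1, -0.9, 2.6]
finger_gap: 0.496
grasp_force: 2.1
```

```bash
python3 -c "
from h import *
print(*tool())"
```

```text
t 19.95 tool in stop [-0.10669482  0.06245975] z 0.018300853622429544 relyaw 0.0008873591671796077 f [-3.20941494 -0.58174546]
```

Request:
{"fn": "play_rows", "kwargs": {
  "motion": [
    {"linear": [0.15,0,0],"fingers": 128,"dr": [0,0,0]},
    {"linear": [0.15,0,0],"fingers": 128,"dr": [0,0,0]},
    {"linear": [0.15,0,0],"fingers": 128,"dr": [0,0,0]}
  ]
}}

```text
t: 20.32
tool_pos: [0.6098, -0.066, 0.0182]
eef_rot: [-3.14, 0.008, 0.092]
ft_force: [-7.9, -1.8, 6.7]
finger_gap: 0.497
grasp_force: 4.2
```

Request:
{"fn": "play_rows", "kwargs": {
  "motion": [
    {"linear": [0.1,0,0],"fingers": 128,"dr": [0,0,0]},
    {"linear": [0.1,0,0],"fingers": 128,"dr": [0,0,0]}
  ]
}}

```text
t: 20.58
tool_pos: [0.6116, -0.0656, 0.0182]
eef_rot: [-3.139, 0.009, 0.092]
ft_force: [-8.6, -2.0, 5.9]
finger_gap: 0.501
grasp_force: 4.2
```

Request:
{"fn": "play_rows", "kwargs": {
  "motion": [
    {"linear": [0.1,0,0],"fingers": 128,"dr": [0,0,0]},
    {"linear": [0,0,0],"fingers": 128,"dr": [0,0,0]}
  ]
}}

```text
t: 20.82
tool_pos: [0.6127, -0.0654, 0.0182]
eef_rot: [-3.139, 0.008, 0.092]
ft_force: [-7.2, -1.7, 6.8]
finger_gap: 0.495
grasp_force: 4.0
```

Still sliding (about 8 N); I'll keep creeping.

Request:
{"fn": "play_rows", "kwargs": {
  "motion": [
    {"linear": [0.15,0,0],"fingers": 128,"dr": [0,0,0]},
    {"linear": [0.1,0,0],"fingers": 128,"dr": [0,0,0]},
    {"linear": [0,0,0],"fingers": 128,"dr": [0,0,0]}
  ]
}}

```text
t: 21.2
tool_pos: [0.6151, -0.0651, 0.0182]
eef_rot: [-3.139, 0.009, 0.092]
ft_force: [-8.2, -0.8, 6.3]
finger_gap: 0.497
grasp_force: 4.0
```

Request:
{"fn": "play_rows", "kwargs": {
  "motion": [
    {"linear": [0.1,0,0],"fingers": 128,"dr": [0,0,0]},
    {"linear": [0.1,0,0],"fingers": 128,"dr": [0,0,0]},
    {"linear": [0,0,0],"fingers": 128,"dr": [0,0,0]}
  ]
}}

```text
t: 21.58
tool_pos: [0.6167, -0.0649, 0.0182]
eef_rot: [-3.139, 0.009, 0.092]
ft_force: [-8.6, -1.1, 6.4]
finger_gap: 0.499
grasp_force: 4.4
```

```bash
python3 -c "
from h import *
print(*tool())"
```

```text
t 21.575 tool in stop [-0.09878689  0.06338456] z 0.018177037639436948 relyaw 0.00105430337833054 f [-8.71233033 -0.29009482]
```

Request:
{"fn": "play_rows", "kwargs": {
  "motion": [
    {"linear": [0.1,0,0],"fingers": 128,"dr": [0,0,0]},
    {"linear": [0.1,0,0],"fingers": 128,"dr": [0,0,0]},
    {"linear": [0,0,0],"fingers": 128,"dr": [0,0,0]}
  ]
}}

```text
t: 21.95
tool_pos: [0.6166, -0.0648, 0.0182]
eef_rot: [-3.138, 0.014, 0.092]
ft_force: [-12.7, -1.9, 10.2]
finger_gap: 0.495
grasp_force: 6.5
```

Request:
{"fn": "play_rows", "kwargs": {
  "motion": [
    {"linear": [0.1,0,0],"fingers": 128,"dr": [0,0,0]},
    {"linear": [0,0,0],"fingers": 128,"dr": [0,0,0]}
  ]
}}

```text
t: 22.2
tool_pos: [0.6166, -0.0648, 0.0182]
eef_rot: [-3.138, 0.016, 0.093]
ft_force: [-14.3, -3.4, 12.4]
finger_gap: 0.5
grasp_force: 7.5
```

The advance has stopped while force rises, so it is flush. Retreat and look.

Request:
{"fn": "play_rows", "kwargs": {
  "motion": [
    {"linear": [-0.5,0,0],"fingers": 128,"dr": [0,0,0]},
    {"linear": [-2.5,0,0],"fingers": 128,"dr": [0,0,0]},
    {"linear": [0,0,-5],"fingers": 128,"dr": [0,0,0]},
    {"linear": [0,0,-5],"fingers": 128,"dr": [0,0,0]},
    {"linear": [0,-6,-2],"fingers": 128,"dr": [0,0,0]},
    {"linear": [-5,-3,0],"fingers": 128,"dr": [0,0,0]},
    {"linear": [-5,0,0],"fingers": 128,"dr": [0,0,0]},
    {"linear": [0,0,0],"fingers": 128,"dr": [0,0,0]}
  ]
}}

```text
t: 23.2
tool_pos: [0.4815, 0.0132, 0.1378]
eef_rot: [-3.14, 0.005, 0.092]
ft_force: [-0.1, -0.8, -0.3]
finger_gap: 0.496
grasp_force: 0.0
```

```bash
python3 -c "
from h import *
print(*tool())
import cv2
t=env.snapshot('top')[140:280,200:380,::-1]
cv2.imwrite('pics/p7.png',cv2.resize(t,None,fx=4.2,fy=4.2,interpolation=cv2.INTER_CUBIC))"
```

```text
t 23.2 tool in stop [-0.2263198   0.15342549] z 0.13784235610234716 relyaw 0.0012018249837213169 f [-0.18363456 -0.73675286]
```

View pics/p7.png

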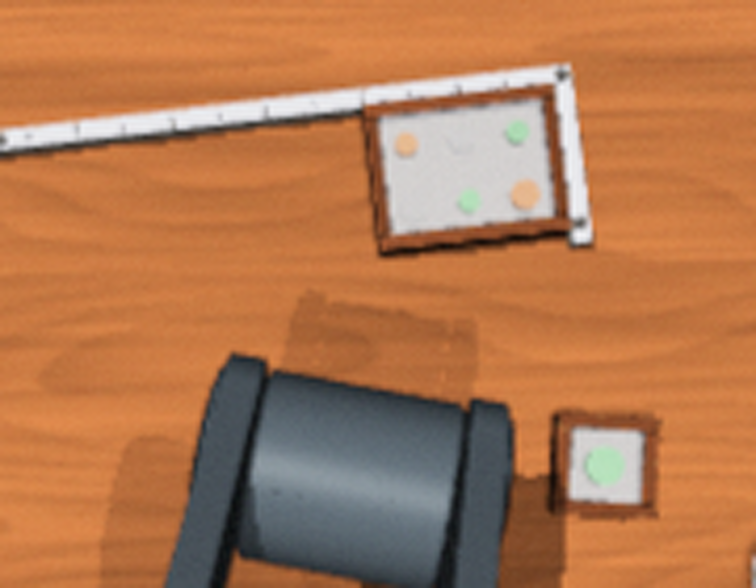

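The case sits in the corner with no visible gap on either rail (corners (366,107), (551,87), (568,231), (382,252)), and the small case has not moved. One numeric check, then hand in.

```bash
python3 -c "
from h import *
g=lambda p,z:RS.T@(ray(crop(p,4.2,200,140),z)-A)
C=[g(p,.036) for p in((366,107),(551,87),(568,231),(382,252))]
c,y=case_fit(C);print(c,y,C)
ok=abs(c[0]+.046)<.0035 and abs(c[1]-.06)<.0035 and abs(y)<.03
print(ok, env.finish_job() if ok else '')
"
```

```text
[-0.04500301  0.05892117] -0.0019028425889974678 [array([0.00052902, 0.11623587]), array([3.65034124e-05, 1.10741815e-03]), array([-0.09026152,  0.00164749]), array([-0.09031604,  0.11669388])]
the job is handed in; nothing more can be done
True None
```

The specimen case is in the corner of the stop and the job is handed in; the verdict was not returned. By the last picture its centre is 45.0 mm from the long rail and 58.9 mm from the short rail, turned about 0.1°, with the hand clear at 23 s.

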